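# Park the pepper mill in its guard

## Task

Push the tall wooden pepper mill across the tiles into the open side of the low three-sided wooden guard until its foot is fully home against the guard's back bar, and leave it standing there. Push it gently and low, touching only its broad foot, so that it slides upright without tipping. Nothing is gripped or lifted, and everything else stays where it is.

Things in the scene. Friction and masses are not known exactly. Their poses are not given: they have to be found in the camera images.
- mill: Tall dark wooden pepper mill, loose, 0.3 to 0.6 kg, 259 mm tall in all, standing on the tiles. Its foot is a plain upright cylinder 72 mm in diameter and 50 mm tall: the only part to touch. Friction on the tiles is about 0.45 to 0.7, so a push above about 50 mm tips it. Origin: centre of its underside; z is up along its axis.
- mill_upper: The slender turned part of the mill above the foot, at most 52 mm in diameter, fixed on the foot (same axes); not to be touched. Origin: on the mill's axis, 50 mm above its underside. It reaches 209 mm above this origin.
- guard: Low guard, fixed to the tiles: three brown wooden bars 18 mm thick, 40 mm high; fourth side open. Origin: on the tiles, where the centre of the mill's underside lies when it is home in the middle. x points out of the open side (the mill goes in along -x), y along the back bar. Inner faces: back bar (136 mm long) at x = -36 mm, side bars at y = +50 and -50 mm; side bars end at x = +14 mm.
- jar: Bystander: short glass jar with a steel cap, 60 mm in diameter, 100 mm tall, loose. Origin: centre of its underside. (Farther out to the robot's right, clear of the work, a blue flip-top bin 225 mm tall is fixed about 0.7 m ahead and 0.63 m to the right, with a cutting board leaning on its near side at about 0.47 m to the right.)
- cooker_lid: Bystander: stainless steel pressure cooker lid lying flat, 214 mm in diameter, 60 mm tall with its valve knob, with a black side handle reaching to 170 mm from the middle along -x; loose. Origin: centre of its underside.
- plate0: Bystander: lower of two stacked white melamine plates, 190 mm in diameter, 20 mm high, loose. Origin: centre of its underside.
- plate1: Bystander: upper of the two stacked plates, same size, resting on plate0. Origin: centre of its underside.
There are look-alikes about, which are no part of the job. Of the things like the mill, leave any that is blue; of the rest the larger one is meant. There is more than one size of the guard; the job needs the smallest.

How it is judged:
On the way:
1. the fingers push the mill by its foot (contact force between the fingers and mill above 0.3 N), for 0.05 s.
At the end, for the whole second after the job is handed in: The mill stands upright and still on the tiles between the guard's side bars, its foot within 8 mm of the back bar (x of mill in the frame of guard between -0.005 and 0.008 m and y of mill in the frame of guard between -0.017 and 0.017 m and angle between mill's own z axis and vertical below 0.05 rad and height (world z) of mill below 0.005 m and linear speed of mill below 0.01 m/s); the robot touches nothing.
It fails at once if the mill is tipped (more than 0.17 rad) (angle between mill's own z axis and vertical above 0.17 rad).
It fails at once if the mill is lifted off the tiles (height (world z) of mill above 0.012 m).
It fails at once if the mill is touched above its foot (contact force between any of the fingers, the arm and mill_upper above 0.5 N).
It fails at once if the mill is knocked or flicked (faster than 0.4 m/s) (linear speed of mill above 0.4 m/s).
It fails at once if a bystander is moved by more than 15 mm (distance of any of jar, cooker_lid, plate0, plate1 from where it was at the start of the episode above 0.015 m).
It also fails if it takes over 64 s, if anything falls off the work surface, if the arm or the gripper's body presses on something with over 40 N, if the wrist force passes 120 N, or if a joint passes its speed limit or range.

## Robot

A 6-joint arm with a two-finger parallel gripper is mounted at the origin on the work surface. World frame = base frame: x ahead of the robot, y to its left, z up, the work surface at z = 0. Lengths are in m, angles in rad, forces in N, time in s.
With the tool pointing down it reaches from about 0.3 to 0.775 m from the base axis. Payload 14.6 kg.
Tool frame: the origin (TCP) lies on the centre line of the jaws, within the pads' length; the fingertips stand 17 mm ahead of it and the grasp point (between the pads) lies 2 mm behind it; z points along the fingers, x is the direction in which the jaws open and shut, and the axes are right-handed (so a half turn about z gives the same grasp; the last joint's range is limited). The gripper opens to 94 mm and grips with 3 to 60 N. Pads are 16 mm wide; open, the fingers measure 119 mm over their backs; the gripper's body (75 mm by 177 mm) begins 78 mm behind the grasp point.
Start: joints at [-1.231, 0.3, 1.521, -0, 1.321, -0.067], TCP at [0.218, -0.505, 0.222] pointing down, gripper open.
Joint ranges: [-3.03, 3.03], [-0.79, 2.21], [0.23, 2.52], [-1.04, 4.18], [0, 3.07], [-2.55, 2.55]. Speed limits (rad/s): [2.22, 2.22, 2.57, 3.14, 3.14, 3.14].

## Interface

Orientations are given as [roll, pitch, yaw] about the fixed x, y, z axes, in that order (R = Rz(yaw) Ry(pitch) Rx(roll)).
In Python, from station import ctrl gives the robot as it stands. The module is installed in compiled form; this text tells all that it offers.
- The arm moves only by the tool drive_tool, never from a script. Its argument "increments" is a list of rows, each a list of 3 entries, a list of its own where there are three numbers: the turn, a rotation vector about the tool's x, y, z in degrees, then the shift along the tool's x, y, z in mm, then the opening, from 0 (shut) to 1 (fully open). In form: [[[ax, ay, az], [dx, dy, dz], hand], ...]. A call has 1 to 20 rows; each row shifts and turns the commanded pose from where the row before left it, along the tool's axes as they then stand; what a row does not reach is not made up. A row lasts 1/8 s, in which the tool goes at most 62.5 mm and 10.7 degrees, less where a joint would pass 70% of its speed; a pose out of reach is approached as far as the arm can. A call with a gripper value outside its range is refused whole. The fingers move at their own pace and stop on an object; "squeeze" is the grip in N (left out, the last holds). Time passes only in rows, so rows that do not move let the fingers close. It gives the time, the measured TCP pose, the force and the opening at its end, in the units of the state.
- ctrl.get_obs(): the state, without advancing time (a new reading comes with each control period).
- ctrl.camera(name): name is "scene" or "top"; returns the picture (480x640x3 uint8, red, green, blue); there is no depth.
- ctrl.calibration(name): a dict with "fx", "fy", "cx", "cy" (pixels), "rvec" (rotation vector, rad) and "tvec" (3), from world to camera coordinates, as OpenCV has them. Camera axes: x right, y down, z forward; pixel columns grow to the right and rows downward; lengths in m; the calibration is good to about 2 mm. A picture is of the moment at which its call begins. calibration takes no time and is no camera call.
- ctrl.hand_in(): hands the job in, once; it reports no verdict.
The state is a dict: "time_s": time; "qpos": joint angles; "joint_vel": joint speeds; "tau": joint torques, N m; "ee_pos": TCP position; "eef_rot": TCP orientation; "force": force on the tool from outside, world axes, zero at the start; "moment": the same for the moment, N m; "grip_width": finger opening in m.
Only numpy, scipy, OpenCV 4.12 (cv2) and the standard library are available. Lean on these libraries where they do the work, as an engineer would, in place of code of your own. Each camera call takes 0.05 s, during which the arm holds its last target.

## Working session

There is one attempt and no reset: what is moved stays moved. The work goes in short steps, Python scripts to look and compute and a tool call to move; the robot and the scene stay as the last step left them, time stands still between calls to the robot, and variables do not carry over. Pictures are saved under pics/ and viewed, and the job is handed in when it is done.

Besides the shell and the picture viewer there is one more tool, called after "Request:" as name(argument=value, ...) on one line, values as JSON. drive_tool: Moves the arm, as the interface text tells. Its arguments: {"type":"object","properties":{"increments":{"type":"array"},"squeeze":{"type":"number"}},"required":["increments"]}

```bash
mkdir -p pics; cat > h.py <<'E'
import numpy as np,cv2
from station import ctrl
def cal(n):
    c=ctrl.calibration(n);K=np.array([[c['fx'],0,c['cx']],[0,c['fy'],c['cy']],[0,0,1]],float)
    return K,np.array(c['rvec'],float),np.array(c['tvec'],float)
def ray(n,uv,z):
    K,r,t=cal(n);R=cv2.Rodrigues(r)[0]
    d=R.T@np.linalg.inv(K)@np.array([uv[0],uv[1],1.]);o=-R.T@t
    return o+d*(z-o[2])/d[2]
def proj(n,P):
    K,r,t=cal(n);return cv2.projectPoints(np.array(P,float).reshape(-1,1,3),r,t,K,None)[0].reshape(-1,2)
def snap(n,f):
    im=np.array(ctrl.camera(n));cv2.imwrite('pics/'+f,im[:,:,::-1]);return im
E
python3 - <<'E'
from h import *
snap('scene','s0.png');snap('top','t0.png')
o=ctrl.get_obs();print(o)
for n in('scene','top'):
    K,r,t=cal(n);print(n,K,-cv2.Rodrigues(r)[0].T@t)
E
```

```text
{'time_s': 0.1, 'qpos': array([-1.23060044e+00,  3.00429838e-01,  1.52153860e+00, -2.53813762e-05,
        1.32070608e+00, -6.66229702e-02]), 'joint_vel': array([-0.00143308,  0.0010358 , -0.00227702, -0.00140892, -0.00043167,
       -0.00229245]), 'tau': array([ 3.78110140e-03, -5.32642400e+01, -3.53285480e+01,  7.10312999e-02,
        2.34676368e-02, -7.27857037e-05]), 'ee_pos': array([ 0.217533  , -0.50490422,  0.22192693]), 'eef_rot': array([-3.14154516e+00,  1.08109608e-03, -1.16397115e+00]), 'force': array([-0.71438678,  0.21831799, -0.17627613]), 'moment': array([ 0.0424761 , -0.03577752,  0.00514974]), 'grip_width': 0.09374874588730676}
scene [[463.20966245   0.         318.54918059]
 [  0.         463.20966245 239.53317899]
 [  0.           0.           1.        ]] [ 1.26796081 -0.06759884  0.72649031]
top [[573.25309571   0.         324.61104701]
 [  0.         573.25309571 245.44689789]
 [  0.           0.           1.        ]] [ 0.36765855 -0.00440502  1.28927283]
```

View pics/s0.png

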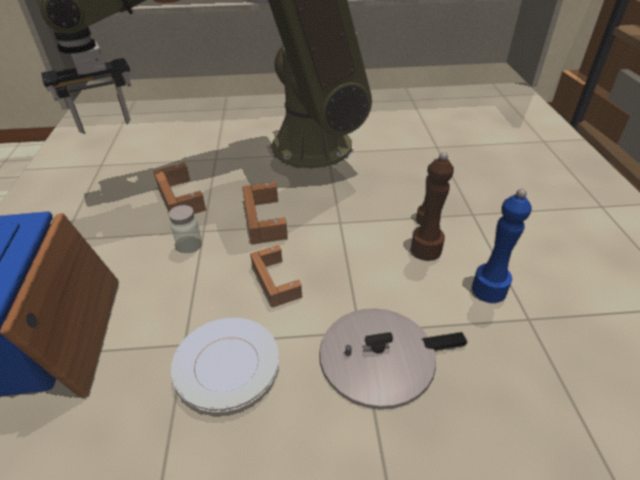

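View pics/t0.png

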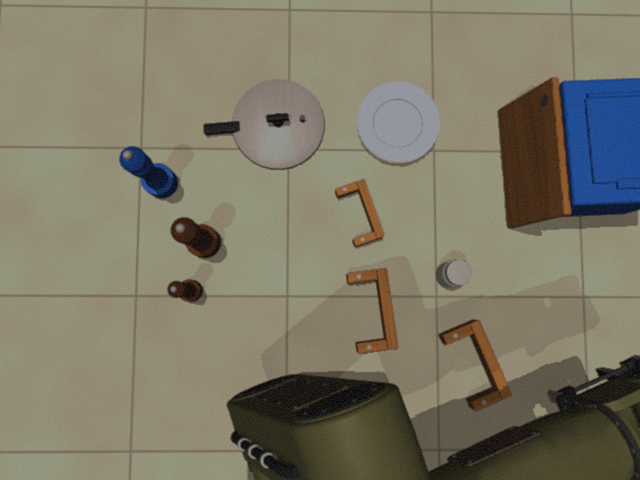

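The top view shows three mills: blue at (157,180), large brown at (203,240) and small brown at (190,290). It shows three guards at (362,213), (375,310) and (478,365). Brown excludes the blue mill, and the larger brown one is meant. The guard at (362,213) looks smallest, so I'll check in a crop.

```bash
python3 - <<'E'
import cv2
a=cv2.imread('pics/t0.png')
cv2.imwrite('pics/c1.png',cv2.resize(a[170:270,325:425],None,fx=6,fy=6,interpolation=cv2.INTER_CUBIC))
cv2.imwrite('pics/c2.png',cv2.resize(a[200:310,150:240],None,fx=5,fy=5,interpolation=cv2.INTER_CUBIC))
cv2.imwrite('pics/c3.png',cv2.resize(a[250:420,330:520],None,fx=3,fy=3,interpolation=cv2.INTER_CUBIC))
E
```

```text
(no output)
```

View pics/c1.png

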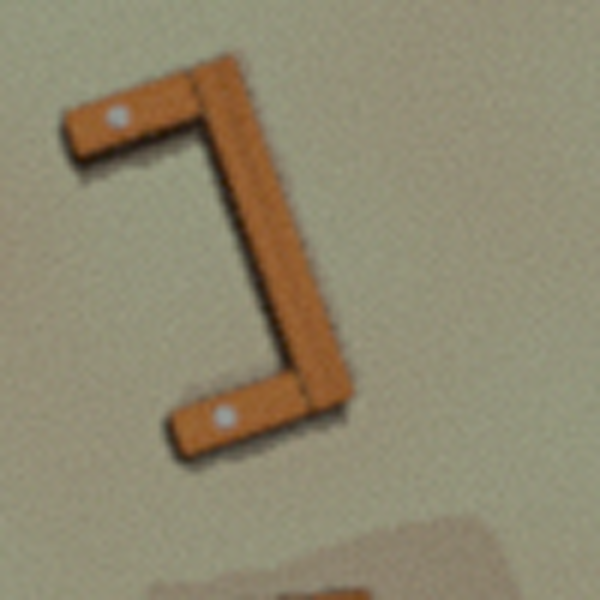

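View pics/c2.png

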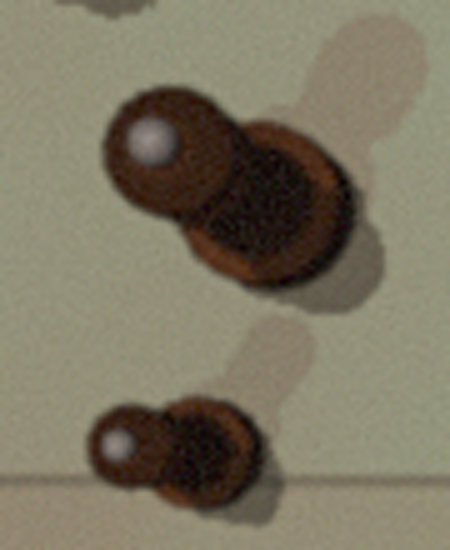

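View pics/c3.png

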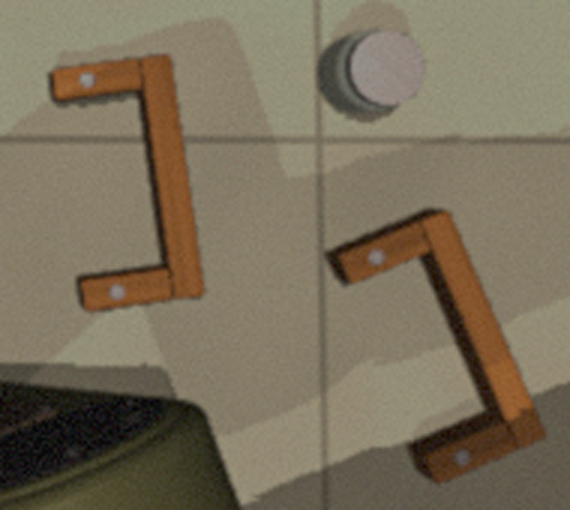

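```bash
cat >> h.py <<'E'
def gpts(g,z=0.04):
    c,s=np.cos(g[2]),np.sin(g[2])
    L=np.array([[-.054,-.068],[-.054,.068],[.014,.068],[.014,.05],[-.036,.05],[-.036,-.05],[.014,-.05],[.014,-.068]])
    return np.c_[g[0]+c*L[:,0]-s*L[:,1],g[1]+s*L[:,0]+c*L[:,1],np.full(8,z)]
def circ(x,y,z,r):
    a=np.linspace(0,2*np.pi,60);return np.c_[x+r*np.cos(a),y+r*np.sin(a),np.full(60,z)]
E
python3 - <<'E'
from h import *
from scipy.optimize import least_squares
f=lambda u,v,k,ox,oy:np.array([(u+.5)/k-.5+ox,(v+.5)/k-.5+oy])
C=lambda u,v:f(u,v,6,325,170)
A,B=C(237,55),C(352,398)
for z in(.04,):print('back length small',np.linalg.norm(ray('top',A,z)-ray('top',B,z)))
for n,a,b in(('mid',(170,57),(201,295)),('right',(448,212),(543,436))):
    print(n,np.linalg.norm(ray('top',f(*a,3,330,250),.04)-ray('top',f(*b,3,330,250),.04)))
# guard fit: outer back corners, outer arm ends
obs={}
pix=[C(*p) for p in[(237,55),(352,398),(187,460),(172,412),(296,370),(204,122),(82,160),(65,112)]]
W=np.array([ray('top',p,.04) for p in pix]);print(W.round(4))
best=None
for order in(list(range(8)),[1,0,7,6,5,4,3,2]):
  for a0 in(0,1.57,3.14,-1.57):
    r=least_squares(lambda g:(gpts(g)[order]-W)[:,:2].ravel(),[W[:,0].mean(),W[:,1].mean(),a0])
    if best is None or r.cost<best[0].cost:best=(r,order)
r,order=best;print('guard',r.x,order,np.abs(r.fun).max())
# mill
D=lambda u,v:f(u,v,5,150,200)
print('knob',ray('top',D(153,140),.259),'knob small')
for z in(.05,):
  for p in[(350,205),(268,122),(265,288),(190,235)]:print(ray('top',D(*p),z))
g=r.x;m=ray('top',D(265,205),.05)
print('foot',m)
for n,fn in(('top','t0'),('scene','s0')):
    im=cv2.imread(f'pics/{fn}.png');im=cv2.resize(im,None,fx=4,fy=4,interpolation=cv2.INTER_CUBIC)
    def dr(P,c):cv2.polylines(im,[np.round(proj(n,P)*4+1.5).astype(int)],True,c,1)
    dr(gpts(g),(255,0,0));dr(gpts(g,0),(0,255,0))
    for z,rr in((0,.036),(.05,.036)):dr(circ(m[0],m[1],z,rr),(0,255,255))
    dr(circ(m[0],m[1],.259,.005),(0,255,255))
    pm=proj(n,[[m[0],m[1],.08],[g[0],g[1],0.02]])*4
    w=[im[int(max(0,p[1]-200)):int(p[1]+200),int(p[0]-200):int(p[0]+200)] for p in pm]
    cv2.imwrite(f'pics/o_{n}.png',np.hstack(w))
print('knob proj',proj('top',[[*m[:2],.259]]),D(153,140))
E
```

```text
back length small 0.13419757270088686
mid 0.17273094127133024
right 0.17224289243059818
[[ 0.6406 -0.1273  0.04  ]
 [ 0.513  -0.1689  0.04  ]
 [ 0.4899 -0.1081  0.04  ]
 [ 0.5076 -0.1027  0.04  ]
 [ 0.5233 -0.1483  0.04  ]
 [ 0.6154 -0.1149  0.04  ]
 [ 0.6008 -0.0698  0.04  ]
 [ 0.6188 -0.0635  0.04  ]]
guard [ 0.55860543 -0.09830343 -4.37951594] [0, 1, 2, 3, 4, 5, 6, 7] 0.0026868536848594082
knob [0.50088333 0.22640263 0.259     ] knob small
[0.49999306 0.18781204 0.05      ]
[0.53602962 0.22389944 0.05      ]
[0.46384231 0.22358654 0.05      ]
[0.48666438 0.25628571 0.05      ]
foot [0.49982964 0.22438745 0.05      ]
knob proj [[181.31214711 228.18667258]] [180.2 227.6]
```

View pics/o_top.png

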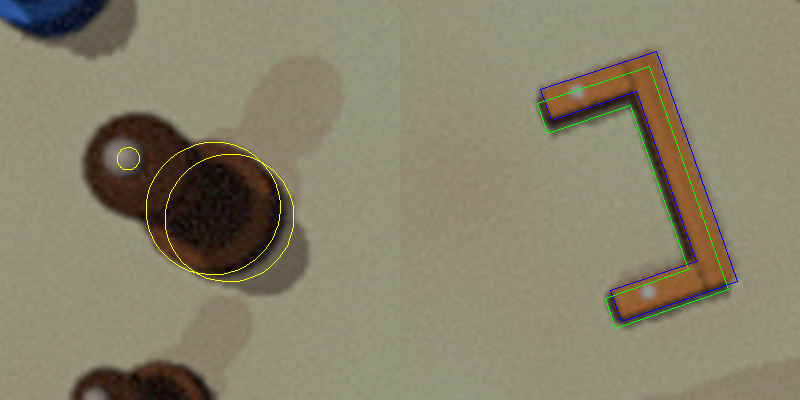

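View pics/o_scene.png

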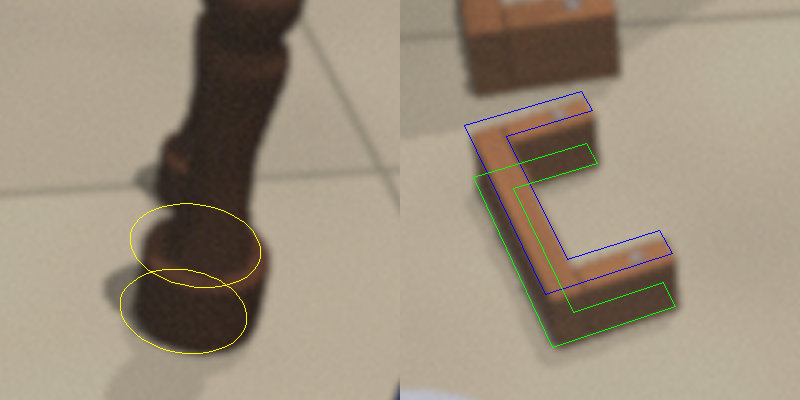

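```bash
cat >> h.py <<'E'
from scipy.optimize import minimize
S=4
def gmask(n,g,off,shape):
    m=np.zeros(shape,np.float32)
    for (x0,x1,y0,y1) in((-.054,-.036,-.068,.068),(-.054,.014,.05,.068),(-.054,.014,-.068,-.05)):
        c,s=np.cos(g[2]),np.sin(g[2]);P=[]
        for x in(x0,x1):
            for y in(y0,y1):
                for z in(0,.04):P.append([g[0]+c*x-s*y,g[1]+s*x+c*y,z])
        q=(proj(n,P)-off+.5)*S-.5
        cv2.fillConvexPoly(m,cv2.convexHull(np.round(q*16).astype(np.int32)),1.,cv2.LINE_AA,4)
    return m
def mmask(n,p,off,shape):
    m=np.zeros(shape,np.float32)
    q=(proj(n,np.r_[circ(p[0],p[1],0,.036),circ(p[0],p[1],.05,.036)])-off+.5)*S-.5
    cv2.fillConvexPoly(m,cv2.convexHull(np.round(q*16).astype(np.int32)),1.,cv2.LINE_AA,4);return m
E
cat > fit.py <<'E'
from h import *
import sys
T,Sc=sys.argv[1:3]
def seg(im,kind):
    h=cv2.cvtColor(im,cv2.COLOR_BGR2HSV).astype(int);b,g,r=[im[...,i].astype(int) for i in range(3)]
    if kind=='g':return ((r-b)>0.38*r).astype(np.float32)
    return (r<95).astype(np.float32)
out=[]
for n,fn in(('top',T),('scene',Sc)):
    im=cv2.imread('pics/'+fn)
    c=proj(n,[[.555,-.1,.02]])[0].astype(int);off=c-40
    w=cv2.resize(im[off[1]:off[1]+80,off[0]:off[0]+80],None,fx=S,fy=S,interpolation=cv2.INTER_CUBIC)
    s=seg(w,'g')
    k,lab,st,ce=cv2.connectedComponentsWithStats(s.astype(np.uint8))
    i=lab[lab.shape[0]//2-120:lab.shape[0]//2+120,60:260];i=np.bincount(i[i>0]).argmax();s=(lab==i).astype(np.float32)
    f=lambda g:np.abs(gmask(n,g,off,s.shape)-s).sum()
    r=minimize(f,[.556,-.099,1.904],method='Nelder-Mead',options=dict(initial_simplex=[[.556,-.099,1.904],[.566,-.099,1.904],[.556,-.089,1.904],[.556,-.099,1.96]],xatol=1e-4))
    print(n,'guard',r.x,r.fun/s.sum())
    m=gmask(n,r.x,off,s.shape);o=w.copy();o[...,1]=np.maximum(o[...,1],(255*(np.abs(m-s)>.5)).astype(np.uint8))
    out.append(np.hstack([w,o]))
cv2.imwrite('pics/fitg.png',np.vstack(out))
E
python3 fit.py t0.png s0.png
```

```text
top guard [ 0.56013437 -0.09790425  1.90907567] 0.1904478795085216
scene guard [ 0.55861752 -0.09554294  1.85292638] 0.4990065627069661
```

View pics/fitg.png

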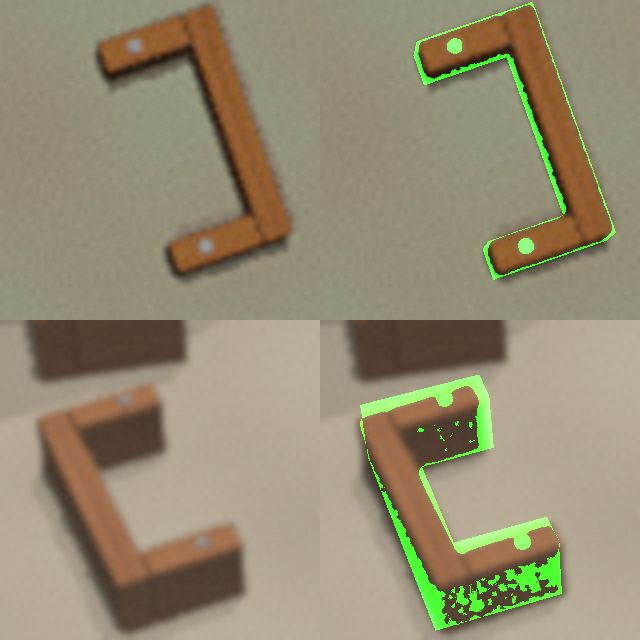

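```bash
cat > fit2.py <<'E'
from h import *
import sys
T,Sc=sys.argv[1:3]
out=[]
def gm(n,g,off,shape,z):
    m=np.zeros(shape,np.float32);q=(proj(n,gpts(g,z))-off+.5)*S-.5
    cv2.fillPoly(m,[np.round(q*16).astype(np.int32)],1.,cv2.LINE_AA,4);return m
for n,fn in(('top',T),('scene',Sc)):
    im=cv2.imread('pics/'+fn)
    c=proj(n,[[.555,-.1,.02]])[0].astype(int);off=c-40
    w=cv2.resize(im[off[1]:off[1]+80,off[0]:off[0]+80],None,fx=S,fy=S,interpolation=cv2.INTER_CUBIC)
    b,g_,r_=[w[...,i].astype(int) for i in range(3)]
    s=((r_>(110 if n=='top' else 105))&(r_-b>(50 if n=='top' else 58))).astype(np.uint8)
    s=cv2.morphologyEx(s,cv2.MORPH_CLOSE,np.ones((15,15)))
    k,lab,st,ce=cv2.connectedComponentsWithStats(s);i=st[1:,4].argmax()+1
    print(st[:,4]);s=(lab==i).astype(np.float32)
    for z in(.036,.04):
        f=lambda g:np.abs(gm(n,g,off,s.shape,z)-s).sum()
        r=minimize(f,[.556,-.099,1.904],method='Nelder-Mead',options=dict(initial_simplex=[[.556,-.099,1.904],[.566,-.099,1.904],[.556,-.089,1.904],[.556,-.099,1.96]],xatol=1e-4))
        print(n,z,'guard',r.x,r.fun/s.sum())
    m=gm(n,r.x,off,s.shape,z);o=w.copy();o[...,1]=np.maximum(o[...,1],(255*(np.abs(m-s)>.5)).astype(np.uint8))
    out.append(np.hstack([w,o]))
    # mill foot
    c=proj(n,[[.5,.228,.03]])[0].astype(int);off=c-40
    w=cv2.resize(im[off[1]:off[1]+80,off[0]:off[0]+80],None,fx=S,fy=S,interpolation=cv2.INTER_CUBIC)
    o=w.copy()
    for p,cl in(((.5,.2244),(0,255,255)),((.5,.2304),(0,255,0)),((.495,.2304),(255,255,0))):
        cs,_=cv2.findContours((mmask(n,p,off,o.shape[:2])>.5).astype(np.uint8),0,1);cv2.drawContours(o,cs,-1,cl,1)
    out[-1]=np.hstack([out[-1][:,320:],o])
cv2.imwrite('pics/fitg2.png',np.vstack(out)[:600])
E
python3 fit2.py t0.png s0.png
```

```text
[89397 13003]
top 0.036 guard [ 0.56032034 -0.09813569  1.90633838] 0.07959701607321387
top 0.04 guard [ 0.55952283 -0.09785741  1.91379384] 0.09320925940167654
[92391 10009]
scene 0.036 guard [ 0.56098968 -0.09555131  1.91040465] 0.12089119792187032
scene 0.04 guard [ 0.56503491 -0.09570788  1.89343275] 0.13268058747127584
```

View pics/fitg2.png

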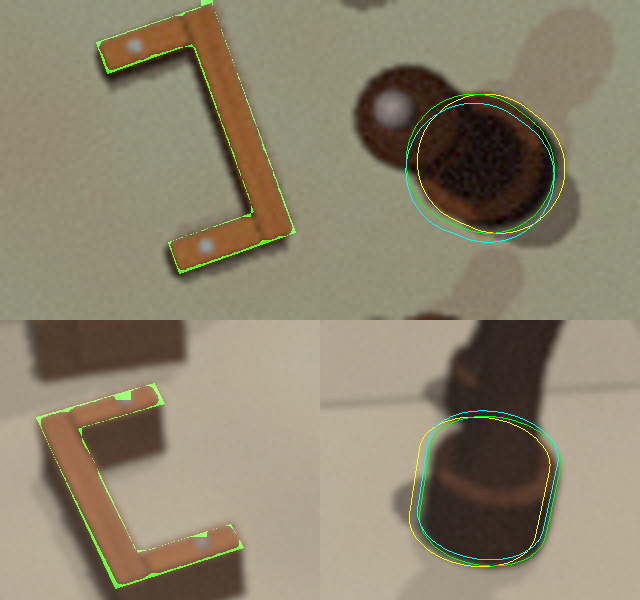

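```bash
python3 - <<'E'
from h import *
for nm,uv,z in(('blue foot',(158,182),.045),('blue knob',(130,153),.25),('small knob',(172.5,288),.17),('small foot',(190,290),.03),('lid',(279,124),.03),('handle end',(204,129),.03),('plates',(398,122),.04),('jar',(457,274),.1)):
    p=ray('top',uv,z);print(nm,p.round(3),np.linalg.norm(p[:2]).round(3))
m=np.array([.501,.231]);g=np.array([.560,-.097]);a=1.907;ex=np.array([np.cos(a),np.sin(a)]);ey=np.array([-ex[1],ex[0]])
for nm,p in(('mill',m),('blue',ray('top',(158,182),.045)[:2]),('small',ray('top',(190,290),.03)[:2]),('lid',ray('top',(279,124),.03)[:2]),('hend',ray('top',(204,129),.03)[:2]),('plates',ray('top',(398,122),.04)[:2])):print(nm,((p-g)@ex).round(3),((p-g)@ey).round(3))
for x in(.1,.12,.15):
  w=g+ex*x;d=w-m;print(w,np.linalg.norm(d),np.degrees(np.arctan2(d[1],d[0])))
E
```

```text
blue foot [0.629 0.325 0.045] 0.708
blue knob [0.639 0.323 0.25 ] 0.717
small knob [0.395 0.258 0.17 ] 0.471
small foot [0.394 0.253 0.03 ] 0.468
lid [0.767 0.063 0.03 ] 0.769
handle end [0.753 0.231 0.03 ] 0.788
plates [ 0.771 -0.204  0.04 ] 0.797
jar [ 0.427 -0.315  0.1  ] 0.53
mill 0.329 -0.053
blue 0.376 -0.204
small 0.385 0.042
lid 0.083 -0.248
hend 0.245 -0.291
plates -0.171 -0.164
[ 0.52700943 -0.00259861] 0.23504212668469604 -83.6467181268324
[0.52041132 0.01628167] 0.21559397389481377 -84.8342957482647
[0.51051415 0.04460208] 0.18664056894120595 -87.07803731706588
```

Request:
drive_tool(increments=[[[0,0,0],[0,0,-30],0.43],[[0,0,0],[0,0,-30],0.43],[[0,0,0],[0,0,-30],0.43],[[0,0,0],[0,0,-30],0.43],[[0,0,0],[0,0,-30],0.43],[[0,0,0],[0,0,-30],0.43],[[0,0,-5],[-2,-48,0],0.43],[[0,0,-5],[-2,-48,0],0.43],[[0,0,-5],[-2,-48,0],0.43],[[0,0,-5],[-2,-48,0],0.43],[[0,0,-5],[-2,-48,0],0.43],[[0,0,-5],[-2,-48,0],0.43],[[0,0,-5],[-2,-48,0],0.43],[[0,0,-5],[-2,-48,0],0.43],[[0,0,-5],[-2,-48,0],0.43],[[0,0,-5],[-2,-48,0],0.43]])

```text
time_s: 2.1
ee_pos: [0.5284, -0.1567, 0.4019]
eef_rot: [-3.142, 0.001, -0.289]
force: [0.4, 0.4, 0.1]
grip_width: 0.0403
```

Request:
drive_tool(increments=[[[0,0,-5],[-2,-48,0],0.43],[[0,0,-5],[-2,-48,0],0.43],[[0,0,-5],[-2,-48,0],0.43],[[0,0,-5],[-2,-48,0],0.43],[[0,0,-5],[-2,-48,0],0.43],[[0,0,-5],[-2,-48,0],0.43],[[0,0,-5],[-2,-48,0],0.43],[[0,0,-5],[-2,-48,0],0.43],[[0,0,-5],[-2,-48,0],0.43],[[0,0,-5],[-2,-48,0],0.43],[[0,0,0],[0,0,0],0.43],[[0,0,0],[0,0,0],0.43]])

```text
time_s: 3.6
ee_pos: [0.4618, 0.3023, 0.4022]
eef_rot: [3.141, 0.0, 0.581]
force: [0.2, 0.2, -0.7]
grip_width: 0.0406
```

Request:
drive_tool(increments=[[[0,0,6],[0,0,0],0.43],[[0,0,6],[0,0,0],0.43],[[0,0,6],[0,0,0],0.43],[[0,0,6],[0,0,0],0.43],[[0,0,6],[0,0,0],0.43],[[0,0,0],[18,-5,0],0.43],[[0,0,0],[18,-5,0],0.43],[[-5,0,0],[0,0,0],0.43],[[-5,0,0],[0,0,0],0.43],[[-5,0,0],[0,0,0],0.43],[[-5,0,0],[0,0,0],0.43],[[-5,0,0],[0,0,0],0.43],[[-5,0,0],[0,0,0],0.43],[[-5,0,0],[0,0,0],0.43],[[0,0,0],[0,0,0],0.43],[[0,0,0],[0,0,0],0.43]])

```text
time_s: 5.6
ee_pos: [0.4974, 0.3139, 0.4026]
eef_rot: [2.533, -0.0, 0.056]
force: [-0.3, 0.3, -0.1]
grip_width: 0.0406
```

```bash
python3 - <<'E'
from h import *
snap('scene','s1.png');snap('top','t1.png')
o=ctrl.get_obs();print(o['ee_pos'],o['eef_rot'],o['qpos'])
E
```

```text
[0.4972251  0.31391856 0.40301794] [ 2.53257601e+00 -8.24924088e-04  5.64999565e-02] [ 0.69903769  0.54773758  0.87021037 -0.5435752   2.05233572  0.4670327 ]
```

View pics/s1.png

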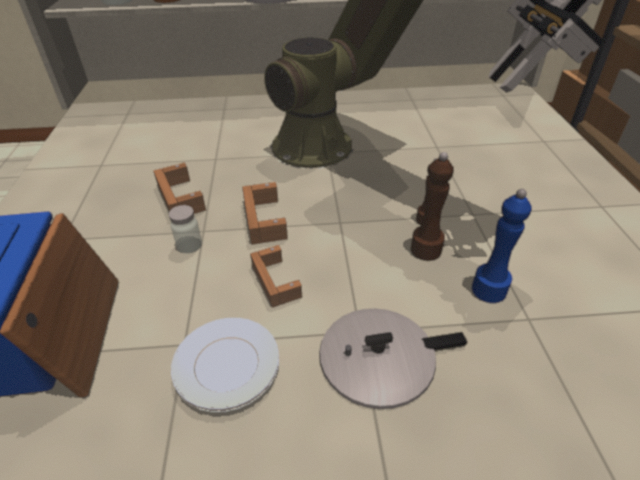

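View pics/t1.png

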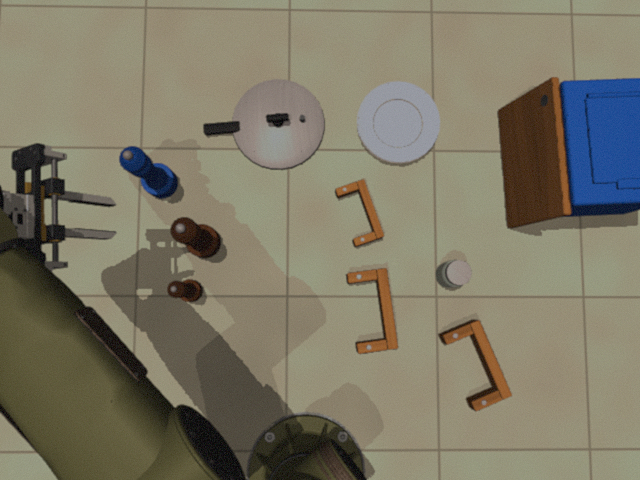

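Request:
drive_tool(increments=[[[0,0,0],[0,-11.5,16.4],0.43],[[0,0,0],[0,-11.5,16.4],0.43],[[0,0,0],[0,-11.5,16.4],0.43],[[0,0,0],[0,-11.5,16.4],0.43],[[0,0,0],[0,-11.5,16.4],0.43],[[0,0,0],[0,-11.5,16.4],0.43],[[0,0,0],[0,-11.5,16.4],0.43],[[0,0,0],[0,0,0],0.43]])

```text
time_s: 6.7
ee_pos: [0.4966, 0.3145, 0.2605]
eef_rot: [2.529, 0.002, 0.058]
force: [-0.5, -0.5, -0.3]
grip_width: 0.0404
```

```bash
python3 - <<'E'
from h import *
snap('scene','s2.png');snap('top','t2.png')
o=ctrl.get_obs();print(o['ee_pos'],o['eef_rot'],o['qpos'])
E
```

```text
[0.49704731 0.31479985 0.26265228] [ 2.53099239e+00 -4.78787779e-04  5.76730765e-02] [ 0.70069657  0.58186556  1.13394351 -0.49017378  1.79413218  0.62325335]
```

View pics/s2.png

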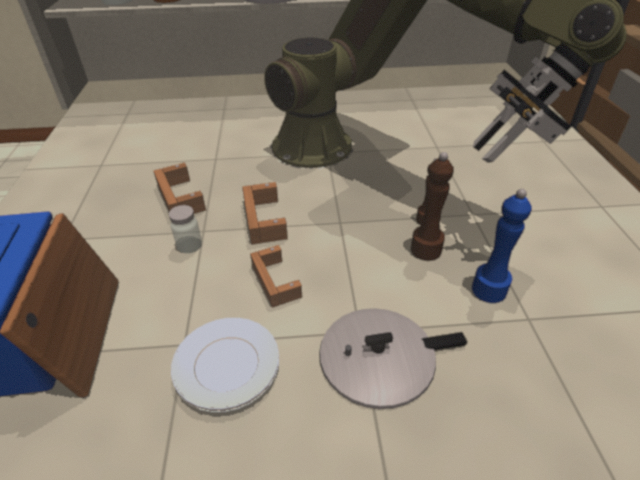

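View pics/t2.png

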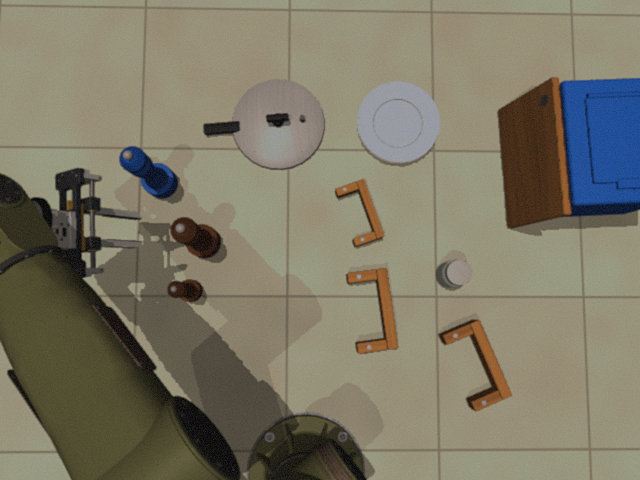

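Request:
drive_tool(increments=[[[0,0,0],[0,-11.5,16.4],0.43],[[0,0,0],[0,-11.5,16.4],0.43],[[0,0,0],[0,-11.5,16.4],0.43],[[0,0,0],[0,-11.5,16.4],0.43],[[0,0,0],[0,-11.5,16.4],0.43],[[0,0,0],[0,-11.5,16.4],0.43],[[0,0,0],[0,-11.5,16.4],0.43],[[0,0,0],[0,0,0],0.43]])

```text
time_s: 7.8
ee_pos: [0.4965, 0.3144, 0.1203]
eef_rot: [2.529, 0.002, 0.058]
force: [-0.3, 0.0, 0.8]
grip_width: 0.0403
```

```bash
python3 - <<'E'
from h import *
a=snap('scene','s3.png');b=snap('top','t3.png')
A=cv2.resize(a[100:320,380:640],None,fx=1.5,fy=1.5);B=cv2.resize(b[110:330,60:320],None,fx=1.5,fy=1.5)
cv2.imwrite('pics/c4.png',np.hstack([A,B])[:,:,::-1])
o=ctrl.get_obs();print(o['ee_pos'],o['eef_rot'])
E
```

```text
[0.49708644 0.31495641 0.12236659] [ 2.53097121e+00 -4.23976279e-04  5.77380998e-02]
```

View pics/c4.png

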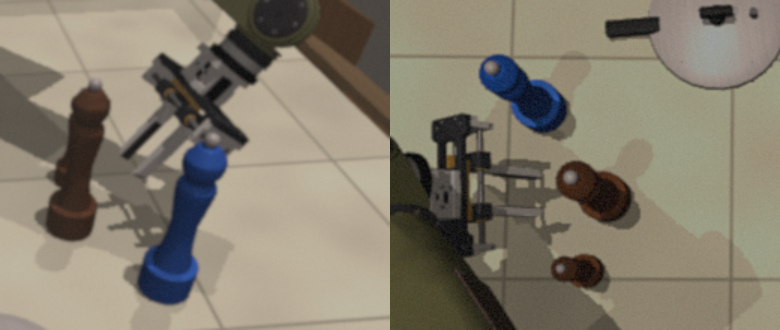

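Request:
drive_tool(increments=[[[0,0,0],[0,-10.6,15.1],0.43],[[0,0,0],[0,-10.6,15.1],0.43],[[0,0,0],[0,-10.6,15.1],0.43],[[0,0,0],[0,-10.6,15.1],0.43],[[0,0,0],[0,-5.3,7.5],0.43],[[0,0,0],[0,-5.3,7.5],0.43],[[0,0,0],[0,0,0],0.43],[[0,0,0],[0,0,0],0.43]])

```text
time_s: 8.9
ee_pos: [0.4971, 0.3152, 0.0304]
eef_rot: [2.531, -0.001, 0.058]
force: [-0.4, 0.4, 0.6]
grip_width: 0.0406
```

```bash
python3 - <<'E'
from h import *
a=snap('scene','s4.png');b=snap('top','t4.png')
A=cv2.resize(a[100:320,380:640],None,fx=1.5,fy=1.5);B=cv2.resize(b[110:330,60:320],None,fx=1.5,fy=1.5)
cv2.imwrite('pics/c5.png',np.hstack([A,B])[:,:,::-1])
o=ctrl.get_obs();print(o['ee_pos'],o['eef_rot'])
E
```

```text
[0.49710337 0.31515678 0.03041206] [ 2.53129022e+00 -7.32065215e-04  5.77455600e-02]
```

View pics/c5.png

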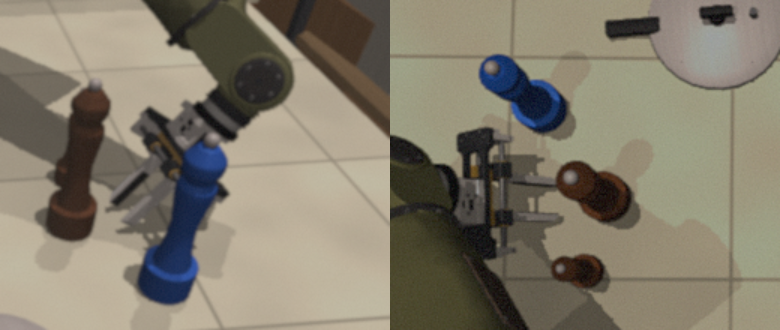

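Request:
drive_tool(increments=[[[0,0,0],[0,4.1,2.9],0.43],[[0,0,0],[0,4.1,2.9],0.43],[[0,0,0],[0,4.1,2.9],0.43],[[0,0,0],[0,4.1,2.9],0.43],[[0,0,0],[0,4.1,2.9],0.43],[[0,0,0],[0,2.46,1.72],0.43],[[0,0,0],[0,2.46,1.72],0.43],[[0,0,0],[0,2.46,1.72],0.43],[[0,0,0],[0,2.46,1.72],0.43],[[0,0,0],[0,2.46,1.72],0.43],[[0,0,0],[0,2.46,1.72],0.43],[[0,0,0],[0,2.46,1.72],0.43],[[0,0,0],[0,2.46,1.72],0.43]])

```text
time_s: 10.62
ee_pos: [0.4997, 0.2659, 0.0298]
eef_rot: [2.531, -0.0, 0.058]
force: [-0.5, 2.2, 0.0]
grip_width: 0.0403
```

```bash
python3 - <<'E'
from h import *
a=snap('scene','s5.png');b=snap('top','t5.png')
A=cv2.resize(a[100:320,380:640],None,fx=1.5,fy=1.5);B=cv2.resize(b[110:330,60:320],None,fx=1.5,fy=1.5)
cv2.imwrite('pics/c6.png',np.hstack([A,B])[:,:,::-1])
o=ctrl.get_obs();print(o['ee_pos'],o['eef_rot'],o['force'])
E
```

```text
[0.49976029 0.26562412 0.02978642] [2.53053849e+00 6.93578341e-05 5.75271657e-02] [0.04319729 1.23216494 0.96601069]
```

View pics/c6.png

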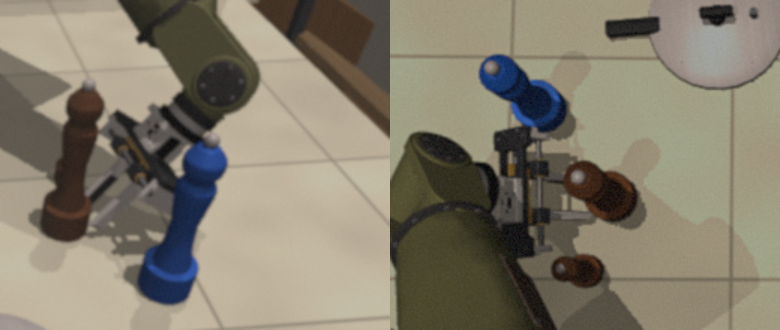

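Request:
drive_tool(increments=[[[0,0,0],[0,4.1,2.87],0.43],[[0,0,0],[0,4.1,2.87],0.43],[[0,0,0],[0,4.1,2.87],0.43],[[0,0,0],[0,4.1,2.87],0.43],[[0,0,0],[0,4.1,2.87],0.43],[[0,0,0],[0,4.1,2.87],0.43],[[0,0,0],[0,4.1,2.87],0.43],[[0,0,0],[0,4.1,2.87],0.43],[[0,0,0],[0,4.1,2.87],0.43],[[0,0,0],[0,4.1,2.87],0.43],[[0,0,0],[0,4.1,2.87],0.43],[[0,0,0],[0,4.1,2.87],0.43],[[0,0,0],[0,4.1,2.87],0.43],[[0,0,0],[0,4.1,2.87],0.43],[[0,0,0],[0,4.1,2.87],0.43],[[0,0,0],[0,4.1,2.87],0.43]])

```text
time_s: 12.72
ee_pos: [0.5044, 0.1857, 0.0298]
eef_rot: [2.531, 0.0, 0.058]
force: [-0.2, 2.4, -0.1]
grip_width: 0.0405
```

```bash
python3 - <<'E'
from h import *
a=snap('scene','s6.png');b=snap('top','t6.png')
A=cv2.resize(a[100:320,320:580],None,fx=1.5,fy=1.5);B=cv2.resize(b[110:330,60:320],None,fx=1.5,fy=1.5)
cv2.imwrite('pics/c7.png',np.hstack([A,B])[:,:,::-1])
o=ctrl.get_obs();print(o['ee_pos'],o['eef_rot'],o['force'])
E
```

```text
[0.50434599 0.18539153 0.02978895] [2.53036250e+00 2.19976033e-04 5.72772572e-02] [-0.33739278 -0.00227548  0.3518618 ]
```

View pics/c7.png

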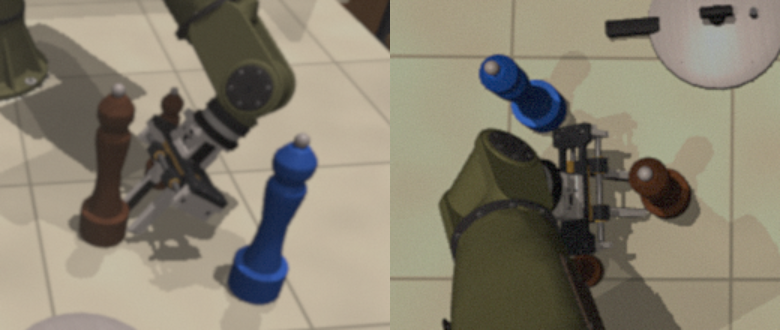

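```bash
cat > ov.py <<'E'
from h import *
import sys
def ov(tag,pts,out,z=.03):
    R=[]
    for n,fn in(('top','t'+tag),('scene','s'+tag)):
        im=cv2.imread(f'pics/{fn}.png');c=proj(n,[[pts[0][0],pts[0][1],z]])[0].astype(int);off=c-[45,60]
        w=cv2.resize(im[off[1]:off[1]+120,off[0]:off[0]+90],None,fx=S,fy=S,interpolation=cv2.INTER_CUBIC)
        for p,cl in zip(pts,((0,255,255),(0,255,0))):
            cs,_=cv2.findContours((mmask(n,p,off,w.shape[:2])>.5).astype(np.uint8),0,1);cv2.drawContours(w,cs,-1,cl,1)
        cs=np.round((proj(n,gpts(GU))-off+.5)*S-.5).astype(int);cv2.polylines(w,[cs],True,(255,0,0),1)
        R.append(w)
    cv2.imwrite('pics/'+out,np.hstack(R))
GU=(.560,-.097,1.907)
E
python3 -c "
from ov import *
ov('6',[(.5069,.1387),(.5069,.1337)],'o6.png')"
```

```text
(no output)
```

View pics/o6.png

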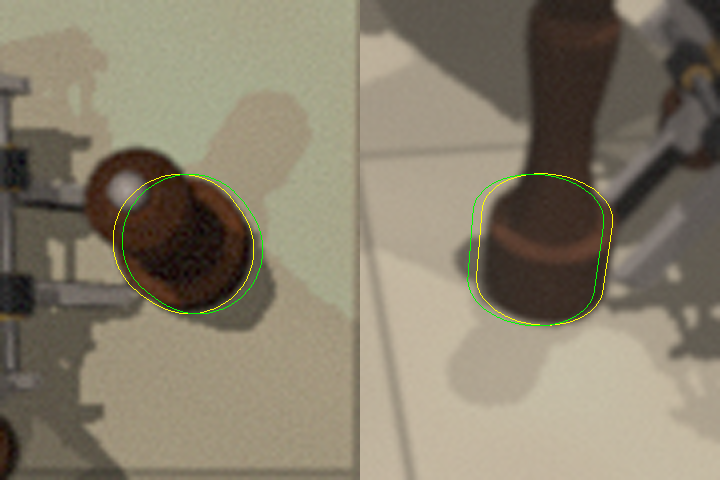

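Request:
drive_tool(increments=[[[0,0,0],[0,4.1,2.87],0.43],[[0,0,0],[0,4.1,2.87],0.43],[[0,0,0],[0,4.1,2.87],0.43],[[0,0,0],[0,4.1,2.87],0.43],[[0,0,0],[0,4.1,2.87],0.43],[[0,0,0],[0,4.1,2.87],0.43],[[0,0,0],[0,4.1,2.87],0.43],[[0,0,0],[0,4.1,2.87],0.43],[[0,0,0],[0,4.1,2.87],0.43],[[0,0.47,-0.67],[-0.7,4.34,3.04],0.43],[[0,0.47,-0.67],[-0.7,4.34,3.04],0.43],[[0,0.47,-0.67],[-0.7,4.34,3.04],0.43],[[0,0.47,-0.67],[-0.7,4.34,3.04],0.43],[[0,0.47,-0.67],[-0.7,4.34,3.04],0.43],[[0,0.47,-0.67],[-0.7,4.34,3.04],0.43],[[0,0.47,-0.67],[-0.7,4.34,3.04],0.43],[[0,0.47,-0.67],[-0.7,4.34,3.04],0.43],[[0,0.47,-0.67],[-0.7,4.34,3.04],0.43],[[0,0.47,-0.67],[-0.7,4.34,3.04],0.43]])

```text
time_s: 15.2
ee_pos: [0.5065, 0.0873, 0.0298]
eef_rot: [2.531, -0.0, 0.202]
force: [0.4, 2.8, 0.5]
grip_width: 0.04
```

```bash
python3 - <<'E'
from h import *
from scipy.spatial.transform import Rotation as Ro
from ov import ov,GU
a=snap('scene','s7.png');b=snap('top','t7.png')
cv2.imwrite('pics/t7.png',b[:,:,::-1])
o=ctrl.get_obs();R=Ro.from_euler('xyz',o['eef_rot']).as_matrix();print(o['ee_pos'],o['eef_rot'],o['force'],np.degrees(np.arctan2(R[1,2],R[0,2])))
d=R[:2,2]/np.linalg.norm(R[:2,2]);m=o['ee_pos'][:2]+.048*d
ex=np.array([np.cos(GU[2]),np.sin(GU[2])]);ey=np.array([-ex[1],ex[0]]);e=m-GU[:2];print(m,e@ex,e@ey)
ov('7',[m],'o7.png')
E
```

```text
[0.50634862 0.08700851 0.02979387] [2.53038106e+00 2.03382236e-04 2.00710426e-01] [0.17932497 0.16847911 0.15422699] -78.5167695397616
[0.51590452 0.03996932] 0.14384829630672108 -0.003560212597194988
```

View pics/o7.png

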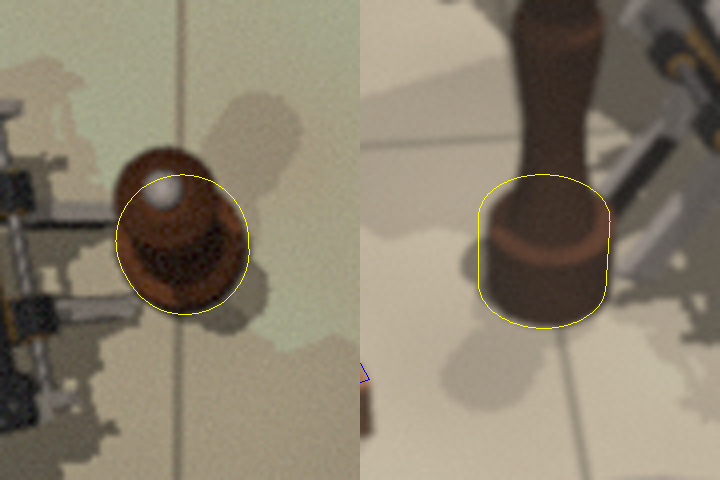

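View pics/t7.png

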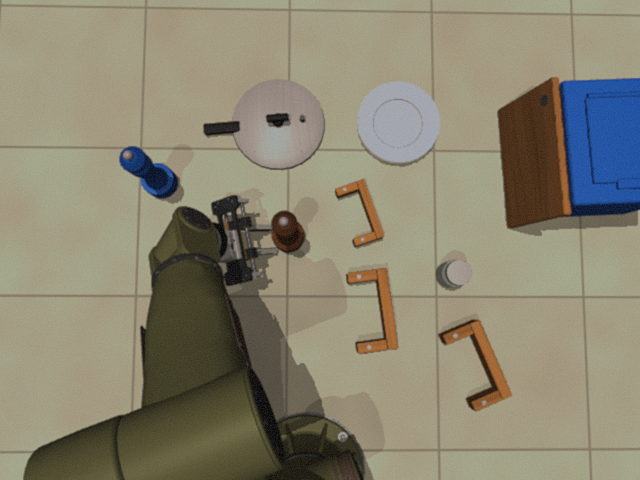

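Request:
drive_tool(increments=[[[0,0.45,-0.64],[-0.65,4.1,2.87],0.43],[[0,0.45,-0.64],[-0.65,4.1,2.87],0.43],[[0,0.45,-0.64],[-0.65,4.1,2.87],0.43],[[0,0.45,-0.64],[-0.65,4.1,2.87],0.43],[[0,0.45,-0.64],[-0.65,4.1,2.87],0.43],[[0,0.45,-0.64],[-0.65,4.1,2.87],0.43],[[0,0.45,-0.64],[-0.65,4.1,2.87],0.43],[[0,0.45,-0.64],[-0.65,4.1,2.87],0.43],[[0,0.45,-0.64],[-0.65,4.1,2.87],0.43],[[0,0.45,-0.64],[-0.65,4.1,2.87],0.43],[[0,0,0],[0,4.1,2.87],0.43],[[0,0,0],[0,4.1,2.87],0.43],[[0,0,0],[0,4.1,2.87],0.43],[[0,0,0],[0,4.1,2.87],0.43]])

```text
time_s: 17.05
ee_pos: [0.5199, 0.0185, 0.0298]
eef_rot: [2.531, -0.0, 0.337]
force: [-0.6, 2.3, 0.5]
grip_width: 0.0404
```

```bash
cat > st.py <<'E'
from h import *
import sys
from scipy.spatial.transform import Rotation as Ro
from ov import ov,GU
t=sys.argv[1]
snap('scene',f's{t}.png');snap('top',f't{t}.png')
o=ctrl.get_obs();R=Ro.from_euler('xyz',o['eef_rot']).as_matrix();print(o['time_s'],o['ee_pos'],o['eef_rot'],o['force'],np.degrees(np.arctan2(R[1,2],R[0,2])))
d=R[:2,2]/np.linalg.norm(R[:2,2]);m=o['ee_pos'][:2]+.048*d
ex=np.array([np.cos(GU[2]),np.sin(GU[2])]);ey=np.array([-ex[1],ex[0]]);e=m-GU[:2];print(m,e@ex,e@ey)
ov(t,[m],f'o{t}.png')
E
python3 st.py 8
```

```text
17.15 [0.51988266 0.01822501 0.02981371] [ 2.53047394e+00 -3.17568598e-04  3.36599659e-01] [-0.58839773  0.80932257 -0.43965073] -70.68828850618321
[ 0.53575661 -0.02707419] 0.07400896299322662 -0.00018282680702747314
```

View pics/o8.png

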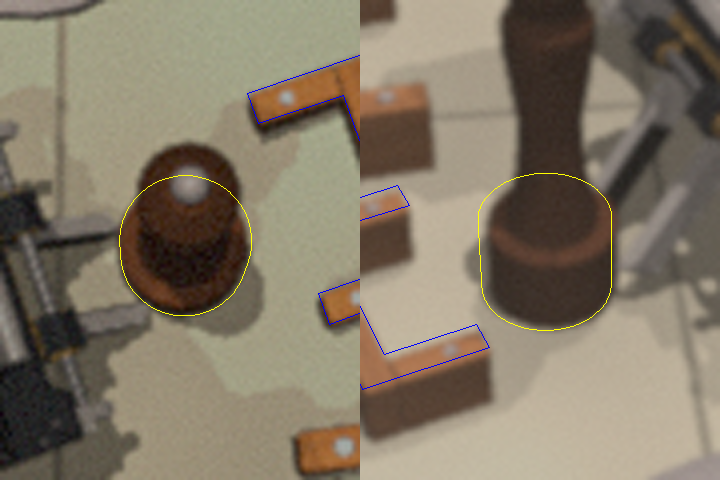

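View pics/s8.png

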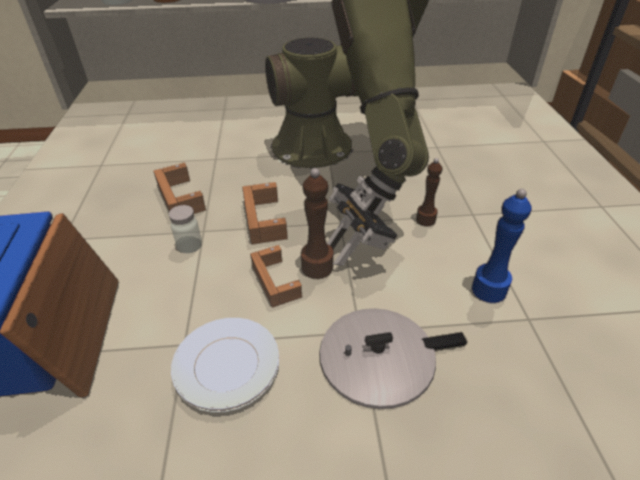

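Request:
drive_tool(increments=[[[0,0,0],[0,4.1,2.87],0.43],[[0,0,0],[0,4.1,2.87],0.43],[[0,0,0],[0,4.1,2.87],0.43],[[0,0,0],[0,4.1,2.87],0.43],[[0,0,0],[0,4.1,2.87],0.43],[[0,0,0],[0,4.1,2.87],0.43],[[0,0,0],[0,4.1,2.87],0.43],[[0,0,0],[0,4.1,2.87],0.43],[[0,0,0],[0,4.1,2.87],0.43],[[0,0,0],[0,4.1,2.87],0.43],[[0,0,0],[0,4.1,2.87],0.43],[[0,0,0],[0,4.1,2.87],0.43]])

```text
time_s: 18.65
ee_pos: [0.5397, -0.0382, 0.0298]
eef_rot: [2.531, -0.0, 0.337]
force: [-0.5, 1.9, 0.3]
grip_width: 0.0405
```

```bash
python3 st.py 9
```

```text
18.75 [ 0.53971304 -0.03846512  0.02982952] [ 2.53048631e+00 -3.08016628e-04  3.36611885e-01] [ 0.21500411  0.19909022 -0.27891754] -70.68836857301932
[ 0.55558692 -0.08376434] 0.013950543689402304 -0.00020051412511878659
```

View pics/o9.png

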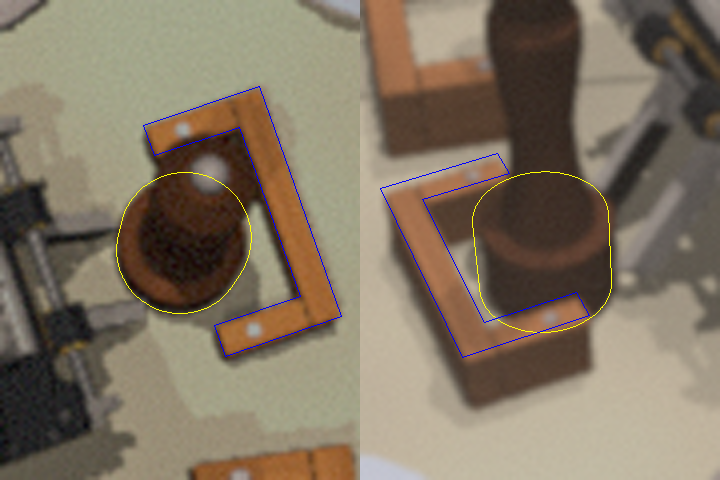

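Request:
drive_tool(increments=[[[0,0,0],[0,1.64,1.15],0.43],[[0,0,0],[0,1.64,1.15],0.43],[[0,0,0],[0,1.64,1.15],0.43],[[0,0,0],[0,1.64,1.15],0.43],[[0,0,0],[0,1.64,1.15],0.43],[[0,0,0],[0,0.82,0.57],0.43]])

```text
time_s: 19.5
ee_pos: [0.5433, -0.0484, 0.0298]
eef_rot: [2.531, -0.0, 0.337]
force: [-0.1, 2.2, 0.3]
grip_width: 0.0405
```

Request:
drive_tool(increments=[[[0,0,0],[0,0.82,0.57],0.43]])

```text
time_s: 19.62
ee_pos: [0.5436, -0.0493, 0.0298]
eef_rot: [2.531, -0.0, 0.337]
force: [-0.8, 2.0, 0.8]
grip_width: 0.0407
```

Request:
drive_tool(increments=[[[0,0,0],[0,0.82,0.57],0.43]])

```text
time_s: 19.75
ee_pos: [0.5439, -0.0502, 0.0298]
eef_rot: [2.531, -0.0, 0.337]
force: [-0.5, 1.4, -1.0]
grip_width: 0.0409
```

Request:
drive_tool(increments=[[[0,0,0],[0,0.82,0.57],0.43]])

```text
time_s: 19.88
ee_pos: [0.5443, -0.0512, 0.0298]
eef_rot: [2.531, -0.0, 0.337]
force: [-0.8, 2.7, -0.0]
grip_width: 0.0403
```

Request:
drive_tool(increments=[[[0,0,0],[0,0.82,0.57],0.43]])

```text
time_s: 20.0
ee_pos: [0.5446, -0.0521, 0.0298]
eef_rot: [2.531, -0.0, 0.337]
force: [-0.7, 2.7, -0.1]
grip_width: 0.0404
```

Request:
drive_tool(increments=[[[0,0,0],[0,0.82,0.57],0.43]])

```text
time_s: 20.12
ee_pos: [0.545, -0.0531, 0.0298]
eef_rot: [2.531, -0.0, 0.337]
force: [-0.1, 2.5, 0.7]
grip_width: 0.0406
```

```bash
python3 st.py 10
```

```text
20.225 [ 0.5449233  -0.05314794  0.02980195] [ 2.53063604e+00 -3.34191224e-04  3.37023418e-01] [-0.06375614  1.44049816 -0.06545123] -70.66264005710715
[ 0.56081753 -0.09844003] -0.0016291137213824524 -0.0002966878384757697
```

View pics/o10.png

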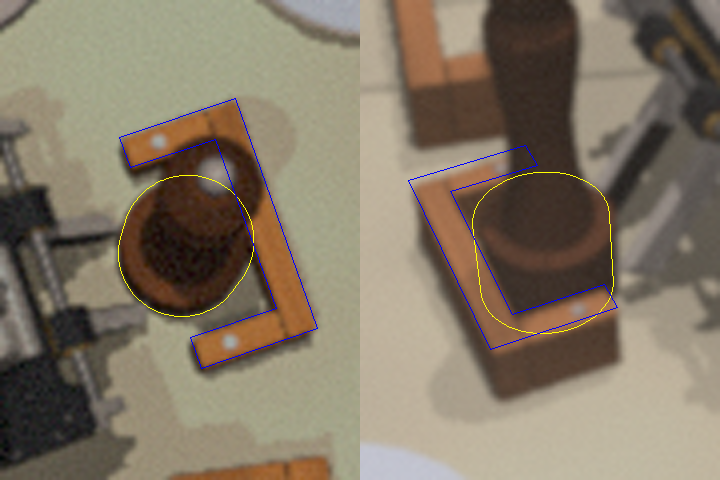

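Request:
drive_tool(increments=[[[0,0,0],[0,0.82,0.57],0.43],[[0,0,0],[0,0.82,0.57],0.43]])

```text
time_s: 20.48
ee_pos: [0.5455, -0.0547, 0.0297]
eef_rot: [2.531, -0.001, 0.337]
force: [-2.8, 8.8, 1.5]
grip_width: 0.0405
```

Request:
drive_tool(increments=[[[0,0,0],[0,0.82,0.57],0.43]])

```text
time_s: 20.6
ee_pos: [0.5458, -0.0551, 0.0296]
eef_rot: [2.532, -0.001, 0.337]
force: [-6.8, 15.9, 4.1]
grip_width: 0.0399
```

Request:
drive_tool(increments=[[[0,0,0],[0,0.82,0.57],0.43]])

```text
time_s: 20.72
ee_pos: [0.5461, -0.0555, 0.0296]
eef_rot: [2.533, -0.001, 0.338]
force: [-8.3, 21.6, 6.0]
grip_width: 0.0404
```

Request:
drive_tool(increments=[[[0,0,0],[0,0.82,0.57],0.43]])

```text
time_s: 20.85
ee_pos: [0.5462, -0.0558, 0.0295]
eef_rot: [2.533, -0.002, 0.338]
force: [-13.0, 29.7, 10.1]
grip_width: 0.0406
```

The force climbs steeply over the last few millimetres, so the foot is on the back bar. Next I back straight off.

Request:
drive_tool(increments=[[[0,0,0],[0,-0.82,-0.57],0.43],[[0,0,0],[0,-0.82,-0.57],0.43],[[0,0,0],[0,-0.82,-0.57],0.43],[[0,0,0],[0,-0.82,-0.57],0.43],[[0,0,0],[0,-1.64,-1.15],0.43],[[0,0,0],[0,-1.64,-1.15],0.43],[[0,0,0],[0,-4.1,-2.87],0.43],[[0,0,0],[0,-4.1,-2.87],0.43],[[0,0,0],[0,-8.2,-5.74],0.43],[[0,0,0],[0,-8.2,-5.74],0.43],[[0,0,0],[0,-8.2,-5.74],0.43],[[0,0,0],[0,-8.2,-5.74],0.43],[[0,0,0],[0,-8.2,-5.74],0.43],[[0,0,0],[0,0,0],0.43],[[0,0,0],[0,0,0],0.43]])

```text
time_s: 22.72
ee_pos: [0.5241, 0.0064, 0.0298]
eef_rot: [2.531, -0.0, 0.337]
force: [-0.2, -0.7, 0.2]
grip_width: 0.0404
```

```bash
python3 st.py 11; python3 - <<'E'
from ov import *
ov('11',[(.5607,-.0985)],'o11b.png')
E
```

```text
22.825 [0.52410436 0.0062277  0.02979962] [ 2.53067612e+00 -3.91075562e-04  3.36766822e-01] [ 0.60795002 -0.34331699  0.2009234 ] -70.67268543203527
[ 0.53999065 -0.03906718] 0.06129059010911679 -0.00022326137583833852
```

View pics/o11b.png

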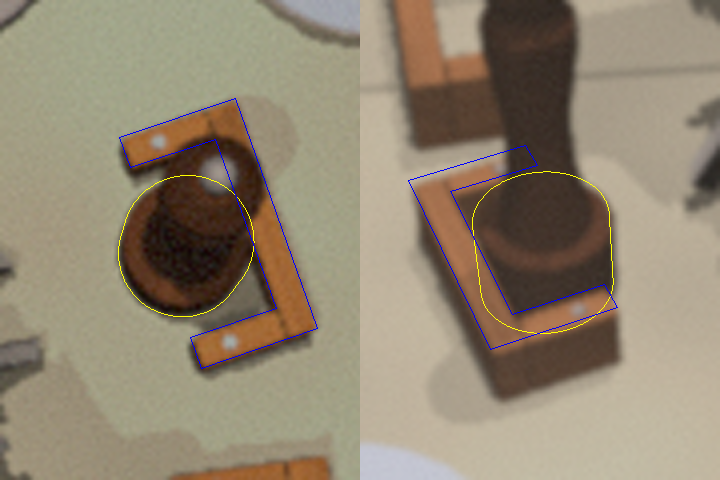

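View pics/s11.png

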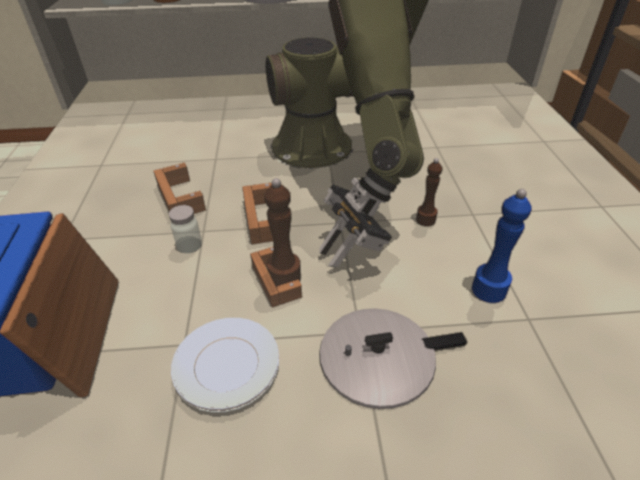

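```bash
python3 -c "
from station import ctrl
print(ctrl.hand_in())"
```

```text
the job is handed in; nothing more can be done
None
```

I pushed the large brown mill into the smallest guard until its foot was against the back bar, and handed the job in at about 23 s. No verdict was reported.

- **The push:** I used two partly closed, tilted fingertips, touching the foot about 20 mm above the tiles. I pushed at about 40 mm/s, turning gradually to line up with the guard.
- **Contact with the back bar:** The push force was steady at about 2–3 N, then rose to about 30 N when the foot met the bar. By my estimate the mill was then within about 2–3 mm of home and centred to about 1 mm sideways.
- **After backing off:** The fingers were about 60 mm clear and the measured force was close to zero. The last pictures showed the mill upright and centred between the side bars. The jar, lid, plates and other mills looked unmoved by eye; I did not measure them.
- **Disagreement between cameras:** The two cameras differed by about 2–5 mm on the guard's position. I relied on the top camera and on the force when the foot met the bar.

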